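# Slide the spice tin along the rail into its corner pocket

### The arm

A 7-joint arm with a two-finger parallel gripper is mounted at the origin on the work surface. World frame = base frame: x ahead of the robot, y to its left, z up, the work surface at z = 0. Lengths are in m, angles in rad, forces in N, time in s.
With the tool pointing down it reaches from about 0.4 to 0.85 m from the base axis. Payload 4.5 kg.
Tool frame: the origin (TCP) lies at the very end of the fingers, on their centre line; the grasp point (between the pads) lies 19 mm behind it; z points along the fingers, y is the line along which they close (so a half turn about z gives the same grasp; the last joint's range is limited). The gripper opens to 88 mm and grips with 3 to 60 N. Pads are 18 mm wide; open, the fingers measure 123 mm over their backs; the gripper's body (75 mm by 187 mm) begins 45 mm behind the grasp point.
Start: joints at [1.266, 0.689, -0.195, 1.565, 0.157, 0.902, -0.215], TCP at [0.208, -0.589, 0.239] pointing down, gripper open.
Joint ranges: [-3.01, 3.01], [-0.46, 2.08], [-1.47, 1.51], [0.13, 2.56], [-1, 4.14], [0.04, 2.09], [-2.66, 2.66]. Speed limits (rad/s): [2.57, 2.57, 3.14, 3.14, 3.14, 3.14, 3.14].

### API

Orientations are given as a unit quaternion [x, y, z, w].
In Python, from plant import r gives the robot as it stands. The module is installed in compiled form; this text tells all that it offers.
- The arm moves only by the tool step_arm, never from a script. Its argument "increments" is a list of rows, each a list of 2 entries, a list of its own where there are three numbers: the shift along the world's x, y, z in cm, then the turn, a rotation vector about the world's x, y, z in degrees. A call has exactly 10 rows; each row shifts and turns the commanded pose from where the row before left it; what a row does not reach is not made up. A row lasts 1/10 s, in which the tool goes at most 50 mm and 8.59 degrees, less where a joint would pass 70% of its speed; a pose out of reach is approached as far as the arm can. A call is refused whole if a number of a shift passes 5 or a number of a turn 8.59, either way. A call with a gripper value outside its range is refused whole. "fingers" is the opening, from 0 (shut) to 1 (fully open), set as the call begins (left out, the last holds). The fingers move at their own pace and stop on an object; "grip_force" is the grip in N (left out, the last holds). Time passes only in rows, so rows that do not move let the fingers close, or fill a call up. It gives the time, the measured TCP pose, the force, the opening and the grip force at its end, in the units of the state.
- r.get_state(): the state, without advancing time (a new reading comes with each control period).
- r.snapshot(name): name is "scene" or "top" or "wrist"; returns (picture, depth): 480x640x3 uint8, red, green, blue; 480x640 float32, m along the optical axis (not along the pixel's ray), 0 where there is no reading.
- r.calibration(name): a dict with "fov_y" (degrees; the focal length in pixels is half the picture's height over the tangent of half this angle, whatever the lens; pixels are square), "cx", "cy" (the principal point, pixels), "k1" (the pictures are not rectified: a ray, as slopes to the right and down, at radius r is drawn at 1 + k1 r^2 times it, then the intrinsics apply), "R" (3x3) and "t" (3): a world point X has camera coordinates R X + t. Camera axes: x right, y down, z forward; pixel columns grow to the right and rows downward; lengths in m; the calibration is good to about 2 mm. A picture is of the moment at which its call begins: read the wrist's pose just before it. calibration takes no time and is no camera call; for the wrist camera it gives the pose at the moment of the call.
- r.finish_job(): hands the job in; it is judged then, once.
The state is a dict: "clock": time; "q": joint angles; "qd": joint speeds; "joint_torque": joint torques, N m; "tool_pos": TCP position; "eef_rot": TCP orientation; "contact_force": force on the tool from outside, world axes, zero at the start; "moment": the same for the moment, N m; "opening": opening from 0.0 (shut) to 1.0 (fully open); "finger_force": force on a finger pad.
Only numpy, scipy, OpenCV 4.12 (cv2) and the standard library are available. Lean on these libraries where they do the work, as an engineer would, in place of code of your own. Each camera call takes 0.05 s, during which the arm holds its last target. There are 200 camera calls.

### The job

With the fingertips only, push the rectangular brass spice tin flat against the rail along the far side of the steel tray (the long edge away from the robot), then slide it along the rail into the corner pocket behind the short divider bar until it is fully home against the tray's end wall, and move the hand clear. Never lift or tip the tin, and leave the other things where they stand, including the jar in the opposite corner.

Things in the scene. Friction and masses are not known exactly. Their poses are not given: they have to be found in the camera images.
- tin_mid (a point): Centre (half-way up) of the loose rectangular brass spice tin, 42 mm (its x) by 60 mm (its y) by 22 mm high, about 90 g, with a dark seam round its lid. It starts on the middle of the tray, turned up to 0.4 rad from the tray. Seated in the pocket, its long side lies along the rail.
- tray: Fixed stainless tray with dark wooden rims; origin on the counter. Tray x points across it to the rail on its far side, tray y along the rail. Floor top 3 mm above the origin, from x = -99 to +81 and y = -185 to +185 mm; no front wall. End walls: inner faces at y = +175 and -175 mm, 5 mm thick, tops 15 mm above the origin.
- rail (a point): Middle of the rail's inner face, at tray x = +75 mm, y = 0, at the tray's floor; axes as the tray's. The straight wooden rail runs along the whole far edge, 6 mm thick, top 19 mm above the tray's origin. Against the rail the tin's centre is 21 mm from this face (tray x = +54 mm).
- pocket (a point): Where the tin's centre is when fully home: against both rail and end wall, at tray x = +54 mm, y = +145 or -145 mm (the side varies), 14 mm above the tray's origin; axes as the tray's. The pocket, between the rail and the divider bar, is 46 mm wide (4 mm of play for the tin) and open towards the tray's middle.
- divider: Fixed dark wooden bar parallel to the rail, 40 mm long (its y), 5 mm thick, 14 mm high, top 17 mm above the tray's origin; its own origin is the centre of its underside, at tray x = +26.5 mm, y = +145 or -145 mm. The seated tin sticks out 10 mm past its inner end.
- jar: Small amber glass jar with steel lid, 36 mm across, 48 mm high, loose on the tray in the corner opposite the pocket (tray x = +26.5 mm, y = -145 or +145 mm); origin at the centre of its underside. Leave alone.
- round_tin: Round brass tin, 44 mm across, 22 mm high, loose near the tray's front at one side; origin at the centre of its underside. Leave alone.
- cup: Small steel measuring cup, 44 mm across, 30 mm high, loose near the tray's front at the other side; origin at the centre of its underside. Leave alone.
- canister_a: Cylindrical tin canister, 99 mm across, 156 mm high with its knob, on the counter to the left; origin at the centre of its underside. Leave alone.
- canister_b: A second canister like it. Leave alone.
- tiffin: Stainless two-tier tiffin box, 134 mm across (148 mm over its carrying bail), 143 mm high, on the counter to the left; origin at the centre of its underside. Leave alone.
- mortar: White ceramic mortar with its pestle in it, 112 mm across, 131 mm high, on the counter to the right; origin at the centre of its underside. Leave alone.
- tin: The same spice tin by the centre of its underside, 11 mm below point tin_mid, same axes.
Mind the look-alikes: they are no part of the job. Leave any green or orange look-alike of the tin alone.

How it is judged:
On the way, in this order (a step that is already met when the one before it is completed fails the run):
1. the tin lies flat against the rail (within 3 mm and 0.08 rad), not yet in the pocket (x of tin_mid in the frame of tray above 0.051 m and angle between the y axis of tin_mid and the y axis of tray, either way round below 0.08 rad and y of tin_mid in the frame of tray between -0.09 and 0.09 m), for 0.1 s.
2. the tin slides along the rail (within 10 mm of it) up to the pocket's mouth (x of tin_mid in the frame of tray above 0.044 m and horizontal distance between tin_mid and pocket between 0.01 and 0.045 m).
3. the tin is home in the pocket (x of tin_mid in the frame of pocket between -0.005 and 0.004 m and y of tin_mid in the frame of pocket between -0.004 and 0.004 m), for 0.1 s.
At the end, for the whole second after the job is handed in: The tin lies flat on the tray at rest in the pocket, square to the rail within 0.08 rad, its centre within 4 mm of the fully home place along the rail and within 5 mm across it (all of step 3 and angle between the y axis of tin_mid and the y axis of tray, either way round below 0.08 rad and z of tin_mid in the frame of tray below 0.017 m and angle between tin_mid's own z axis and vertical below 0.08 rad and linear speed of tin below 0.01 m/s and distance of each of jar, round_tin, cup, canister_a, canister_b, tiffin, mortar from where it was at the start of the episode below 0.02 m); the robot touches nothing.
It fails at once if the tin is lifted more than 6 mm off the tray or tipped more than 0.25 rad (z of tin_mid in the frame of tray above 0.02 m or angle between tin_mid's own z axis and vertical above 0.25 rad).
It fails at once if a bystander is moved more than 20 mm (distance of any of jar, round_tin, cup, canister_a, canister_b, tiffin, mortar from where it was at the start of the episode above 0.02 m).
It also fails if it takes over 48 s, if anything falls off the work surface, if the arm or the gripper's body presses on something with over 40 N, if the wrist force passes 120 N, or if a joint passes its speed limit or range.

## Working session

There is one attempt and no reset: what is moved stays moved. The work goes in short steps, Python scripts to look and compute and a tool call to move; the robot and the scene stay as the last step left them, time stands still between calls to the robot, and variables do not carry over. Pictures are saved under pics/ and viewed, at most 10 in all, crops included, and the job is handed in when it is done.

Besides the shell and the picture viewer there is one more tool, called after ">>>" in YAML: its name, and indented under it one key for each argument. step_arm: Moves the arm, as the interface text tells. Its arguments: {"type":"object","properties":{"increments":{"type":"array","items":{"type":"array"}},"fingers":{"type":"number"},"grip_force":{"type":"number"}},"required":["increments"]}

```bash
mkdir -p pics
cat > h.py <<'E'
import numpy as np, cv2
from plant import r
def cal(n):
    c=r.calibration(n); f=240/np.tan(np.radians(c["fov_y"])/2)
    return f,c["cx"],c["cy"],c["k1"],np.array(c["R"]),np.array(c["t"])
def ray(C,p):
    f,cx,cy,k,R,t=C; p=np.atleast_2d(p).astype(float)
    d=np.c_[(p[:,0]-cx)/f,(p[:,1]-cy)/f]; u=d.copy()
    for _ in range(20): u=d/(1+k*(u**2).sum(1,keepdims=True))
    return -R.T@t, np.c_[u,np.ones(len(u))]@R, u
def plane(C,p,z):
    o,d,_=ray(C,p); return o+d*((z-o[2])/d[:,2])[:,None]
def depthpts(C,p,dep):
    o,d,_=ray(C,p); q=np.atleast_2d(p).astype(int)
    return o+d*dep[q[:,1],q[:,0]][:,None]
def proj(C,X):
    f,cx,cy,k,R,t=C; c=np.atleast_2d(X)@R.T+t; u=c[:,:2]/c[:,2:]
    u=u*(1+k*(u**2).sum(1,keepdims=True)); return u*f+[cx,cy]
def save(n,im): cv2.imwrite("pics/"+n+".png",im[:,:,::-1])
E
python3 - <<'E'
from h import *
for n in("top","scene"):
    im,d=r.snapshot(n); save(n,im); np.savez("/tmp/"+n,im=im,d=d)
    C=cal(n); print(n,C[0],C[3],-C[4].T@C[5],C[4][2])
s=r.get_state();print(s["clock"],s["tool_pos"],s["eef_rot"],s["contact_force"],s["opening"])
E
```

```text
top 521.8247639083313 -0.06089253276804589 [0.38795961 0.09863501 1.29751579] [ 0.10372822 -0.01042883 -0.994551  ]
scene 483.3082403426374 -0.0023287816902822435 [1.21711306 0.66780596 0.7634621 ] [-0.60212974 -0.47922951 -0.63857564]
0.1 [ 0.20747158 -0.58897564  0.23798637] [ 9.85680377e-01  1.68622448e-01 -2.01974299e-04 -7.90323105e-04] [-0.58196822  0.82903119  0.3276745 ] 0.9939362874188131
```

View pics/top.png

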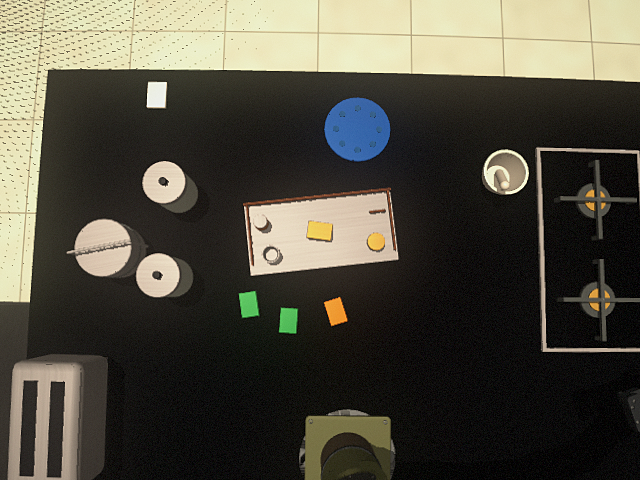

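View pics/scene.png

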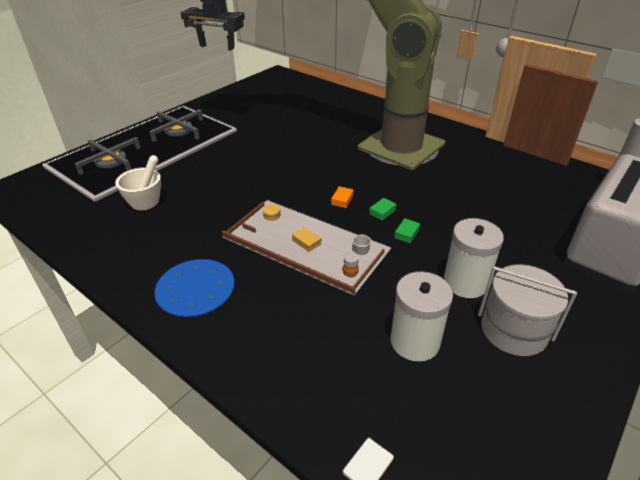

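Candidates for the tin, in the top view:
- Brass rectangle at (320,231)
- Round brass tin at (376,241)
- Orange look-alike at (336,311)
- Green look-alikes at (249,304) and (288,320)

I choose (320,231): brass, rectangular and in the middle of the tray. The divider is at (377,211), so the pocket is at the right-hand end (world -y). The jar is at (262,222) and the cup at (272,255).

Run:
```python
from h import *
z=np.load("/tmp/top.npz");im,d=z["im"],z["d"];C=cal("top")
save("topcrop",cv2.resize(im[180:285,235:410],None,fx=4.5,fy=4.5,interpolation=cv2.INTER_CUBIC))
zs=np.load("/tmp/scene.npz");Cs=cal("scene")
def brass(im):
    h=cv2.cvtColor(im,cv2.COLOR_RGB2HSV); return cv2.inRange(h,(14,110,80),(30,255,255))
for n,I,CC,D in(("top",im,C,d),("scene",zs["im"],Cs,zs["d"])):
    for c in cv2.findContours(brass(I),0,cv2.CHAIN_APPROX_NONE)[0]:
        if cv2.contourArea(c)<80: continue
        rc=cv2.minAreaRect(c); dp=depthpts(CC,[rc[0]],D)[0]
        print(n,np.round(rc[0],1),np.round(rc[1],1),round(rc[2],1),"depthpt",dp.round(4))
        if n=="top": 
            w=plane(C,cv2.boxPoints(rc),dp[2]); print(w.round(4).tolist(), np.linalg.norm(w-np.roll(w,1,0),axis=1).round(4))
# tray bright mask
h=cv2.cvtColor(im,cv2.COLOR_RGB2HSV)
m=((im.min(2)>110)).astype(np.uint8)*255
m[:180]=0;m[290:]=0;m[:,:235]=0;m[:,410:]=0
c=max(cv2.findContours(cv2.morphologyEx(m,cv2.MORPH_CLOSE,np.ones((3,3))),0,1)[0],key=cv2.contourArea)
rc=cv2.minAreaRect(c);b=cv2.boxPoints(rc);w=plane(C,b,.003)
print("floor",b.round(1).tolist(),w.round(4).tolist(),np.linalg.norm(w-np.roll(w,1,0),axis=1).round(4))
print("floor depth",depthpts(C,[[300,250],[345,215],[300,215],[345,250]],d).round(4))
```

```text
top [335.2 310.8] [25.8 17.9] 72.6 depthpt [0.3563 0.033  0.0253]
[[0.3791, 0.0634, 0.0253], [0.3926, 0.022, 0.0253], [0.3336, 0.0027, 0.0253], [0.3202, 0.0439, 0.0253]] [0.062  0.0435 0.0621 0.0433]
top [375.6 241.2] [17. 17.] 63.4 depthpt [ 0.5279 -0.0647  0.0221]
[[0.5369, -0.0365, 0.0221], [0.5564, -0.0741, 0.0221], [0.519, -0.093, 0.0221], [0.4996, -0.0555, 0.0221]] [0.0418 0.0423 0.0419 0.0422]
top [319.4 230.4] [24.3 17.1] 8.1 depthpt [0.5516 0.0743 0.0276]
[[0.5344, 0.1065, 0.0276], [0.5764, 0.1013, 0.0276], [0.5689, 0.042, 0.0276], [0.5269, 0.0474, 0.0276]] [0.0596 0.0423 0.0598 0.0423]
scene [350.1 270.8] [13.   8.7] 4.8 depthpt [0.5858 0.2298 0.0263]
scene [306.3 238.3] [27.8 18.1] 35.5 depthpt [0.5597 0.0805 0.0234]
scene [271. 212.] [14. 16.] 90.0 depthpt [ 0.5384 -0.0555  0.025 ]
scene [341.6 196. ] [18.1 18.6] 15.3 depthpt [0.3647 0.0376 0.0208]
scene [540.2  95.2] [ 88.9 107.5] 13.7 depthpt [-0.2084  0.3169  0.186 ]
scene [467.2  44.6] [16.1 27.6] 10.3 depthpt [-0.3746 -0.0013  0.2208]
floor [[243.1999969482422, 206.10000610351562], [390.79998779296875, 190.89999389648438], [397.8999938964844, 260.1000061035156], [250.3000030517578, 275.29998779296875]] [[0.6131, 0.266, 0.003], [0.6586, -0.1055, 0.003], [0.4835, -0.1233, 0.003], [0.4398, 0.2432, 0.003]] [0.1748 0.3743 0.176  0.3691]
floor depth [[0.5047 0.1213 0.0039]
 [0.5946 0.0102 0.0048]
 [0.5928 0.123  0.0033]
 [0.5066 0.0093 0.0038]]
```

View pics/topcrop.png

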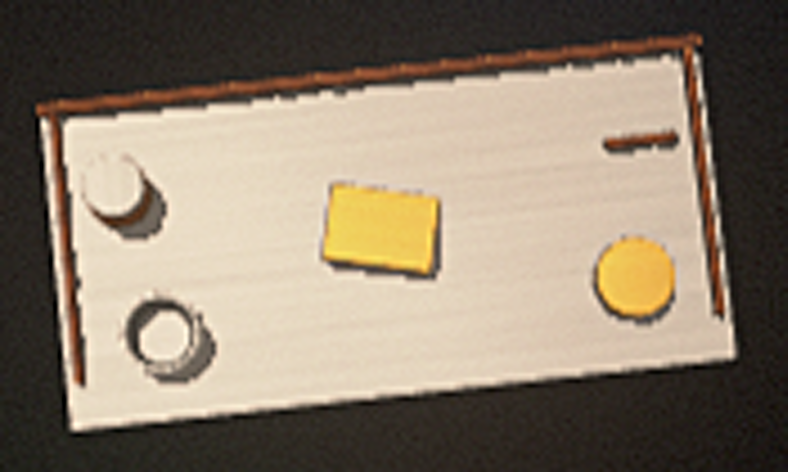

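The crop confirms the choice: a plain rectangular brass tin in the middle of the tray at about crop (381,229), turned about 14° from the rail. The divider is at crop (640,142), inside the right end wall. The tray's yaw is about 0.12 rad. I'll move to a hover in front of the tin and look again from there.

>>> step_arm:
  increments:
    - [[2,3.2,-0.3],[0,0,-1.25]]
    - [[2,3.2,-0.3],[0,0,-1.25]]
    - [[2,3.2,-0.3],[0,0,-1.25]]
    - [[2,3.2,-0.3],[0,0,-1.25]]
    - [[2,3.2,-0.3],[0,0,-1.25]]
    - [[2,3.2,-0.3],[0,0,-1.25]]
    - [[2,3.2,-0.3],[0,0,-1.25]]
    - [[2,3.2,-0.3],[0,0,-1.25]]
    - [[2,3.2,-0.3],[0,0,-1.25]]
    - [[2,3.2,-0.3],[0,0,-1.25]]
  fingers: 0.35

```text
clock: 1.1
tool_pos: [0.4082, -0.268, 0.2084]
eef_rot: [0.998, 0.06, -0.0, -0.0]
contact_force: [0.4, 0.3, -0.2]
opening: 0.35
finger_force: 0.0
```

>>> step_arm:
  increments:
    - [[0.7,3.7,0],[0,0,0]]
    - [[0.7,3.7,0],[0,0,0]]
    - [[0.7,3.7,0],[0,0,0]]
    - [[0.7,3.7,0],[0,0,0]]
    - [[0.7,3.7,0],[0,0,0]]
    - [[0.7,3.7,0],[0,0,0]]
    - [[0.7,3.7,0],[0,0,0]]
    - [[0.7,3.7,0],[0,0,0]]
    - [[0.7,3.5,0],[0,0,0]]
    - [[0,0,0],[0,0,0]]

```text
clock: 2.1
tool_pos: [0.4717, 0.0678, 0.2086]
eef_rot: [0.998, 0.065, 0.001, -0.002]
contact_force: [0.6, 0.5, -0.4]
opening: 0.35
finger_force: 0.0
```

Run:
```python
from h import *
s=r.get_state();C=cal("wrist");im,d=r.snapshot("wrist");save("w1",im);np.savez("/tmp/w1",im=im,d=d,f=C[0],c=C[1:4],R=C[4],t=C[5])
print(s["clock"],s["tool_pos"],s["eef_rot"],s["opening"],-C[4].T@C[5])
T=cal("top")
def px(a): return np.array(a)/4.5+[235,180]
f=plane(T,px([[72,431],[738,357]]),.003); print("front",f)
b=plane(T,px([[37,105],[702,38]]),.019); print("rail",b)
for w in(f,b):
    v=w[0]-w[1];print(np.arctan2(-v[0],v[1]),np.linalg.norm(v))
u=(w[0]-w[1]);th=np.arctan2(-u[0],u[1]);X=np.array([np.cos(th),np.sin(th)])
print("origin from front",f.mean(0)[:2]+.099*X,"from rail",b.mean(0)[:2]-.081*X)
```

```text
2.1 [0.47170382 0.06775399 0.20858859] [ 9.97885607e-01  6.49669114e-02  8.39215112e-04 -1.70625848e-03] 0.34963037806250064 [0.53979429 0.0748945  0.35484309]
front [[ 0.43859909  0.24152837  0.003     ]
 [ 0.48552624 -0.12595717  0.003     ]]
rail [[ 0.61722546  0.26419874  0.019     ]
 [ 0.66160949 -0.10339201  0.019     ]]
0.12701054325304997 0.37046967019074306
0.12016136253695936 0.370260591538807
origin from front [0.5603488  0.06965297] from rail [0.55900154 0.0706937 ]
```

View pics/w1.png

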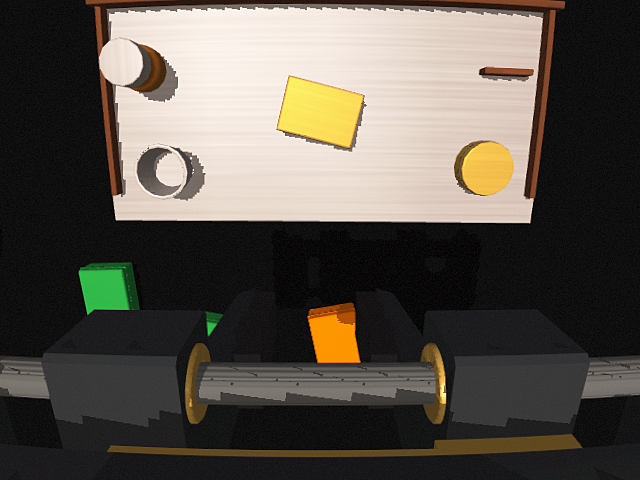

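The wrist view shows the tin at (320,112), the divider at (506,71), the right end wall's inner face at about x=545, and the rail across the top at y≈5. Next I refine the tin and tray poses from this view.

```bash
cat >> h.py <<'E'
O=np.array([.5597,.0702]);TH=.123
def totray(w,th=None):
    c,s=np.cos(TH),np.sin(TH);w=np.atleast_2d(w);return (w[:,:2]-O)@np.array([[c,-s],[s,c]])
def tinfind(im,C,z,lo=1200):
    h=cv2.cvtColor(im,cv2.COLOR_RGB2HSV);m=cv2.inRange(h,(20,110,80),(30,255,255));out=[]
    for c in cv2.findContours(m,0,cv2.CHAIN_APPROX_NONE)[0]:
        if cv2.contourArea(c)<lo: continue
        w=plane(C,c[:,0],z)[:,:2]; (cx,cy),sz,a=cv2.minAreaRect((totray(w)*1000).astype(np.float32))
        out.append((cv2.minAreaRect(c)[0],(round(cx,1),round(cy,1)),np.round(sz,1),round(a,1)))
    return out
E
python3 - <<'E'
from h import *
z=np.load("/tmp/w1.npz");C=(float(z["f"]),*z["c"],z["R"],z["t"]);im=z["im"]
for o in tinfind(im,C,.025): print(o)
print("depth z",depthpts(C,[[320,112],[485,165],[400,120],[507,70]],z["d"]).round(4))
# triangulate tin: top px vs wrist px
T=cal("top")
for a,b in(([319.4,230.4],[320.3,112.]),):
    o1,d1,_=ray(T,a);o2,d2,_=ray(C,b);A=np.c_[d1[0],-d2[0]];k=np.linalg.lstsq(A,o2-o1,rcond=None)[0]
    p=o1+k[0]*d1[0];q=o2+k[1]*d2[0];print("tri",p,q)
t=lambda p,zz:(totray(plane(C,p,zz))*1000).round(1).tolist()
print("front edge",t([[115,220],[531,222]],.003))
print("rail top inner",t([[110,8],[543,10]],.019))
print("rail top outer",t([[86,2],[564,4]],.019))
print("endwall tops R inner/outer far",t([[543,12],[556,12],[526,196],[535,198]],.015))
print("endwall L inner",t([[107,12],[121,193]],.015))
print("divider top",t([[480,69],[532,71]],.017))
E
```

```text
((487.4000549316406, 167.8000030517578), (-49.7, -130.4), array([41.5, 41.2]), 8.4)
((319.2833251953125, 111.28713989257812), (-8.2, 5.0), array([57.8, 39.8]), 76.3)
depth z [[ 0.5508  0.0736  0.0253]
 [ 0.5289 -0.0626  0.0253]
 [ 0.5541  0.0075  0.0041]
 [ 0.6042 -0.0677  0.0163]]
tri [0.55058614 0.07439572 0.0356482 ] [0.55044274 0.07346606 0.03564758]
front edge [[-99.7, 186.2], [-98.1, -185.3]]
rail top inner [[70.9, 166.0], [72.9, -166.2]]
rail top outer [[76.3, 185.2], [78.6, -183.1]]
endwall tops R inner/outer far [[72.5, -168.4], [73.3, -179.2], [-72.9, -171.0], [-74.5, -179.3]]
endwall L inner [[69.1, 170.6], [-73.5, 172.0]]
divider top [[27.0, -120.2], [27.3, -162.7]]
```

The measurements agree: tin at tray (-8, 5) mm, turned -13.7°, top at z = 25 mm. The two-view triangulation gave 36 mm, but its baseline is weak. Depth from both cameras gives about 25 mm, as expected. I'll descend in front of the tin.

>>> step_arm:
  increments:
    - [[0.4,0,-3],[0,0,0]]
    - [[0.4,0,-3],[0,0,0]]
    - [[0.4,0,-3],[0,0,0]]
    - [[0.4,0,-3],[0,0,0]]
    - [[0.4,0,-2.5],[0,0,0]]
    - [[0.4,0,-2],[0,0,0]]
    - [[0.3,0,-1.5],[0,0,0]]
    - [[0.3,0,-1.0],[0,0,0]]
    - [[0,0,-0.8],[0,0,0]]
    - [[0,0,0],[0,0,0]]

```text
clock: 3.15
tool_pos: [0.5002, 0.0608, 0.0102]
eef_rot: [0.998, 0.06, -0.001, 0.0]
contact_force: [-0.1, -0.2, -0.1]
opening: 0.347
finger_force: 0.0
```

>>> step_arm:
  increments:
    - [[0.8,0.5,0],[0,0,0]]
    - [[0.7,0.1,0],[0,0,0]]
    - [[0.7,0.1,0],[0,0,0]]
    - [[0.7,0.1,0],[0,0,0]]
    - [[0.7,0.1,0],[0,0,0]]
    - [[0.7,0.1,0],[0,0,0]]
    - [[0.7,0.1,0],[0,0,0]]
    - [[0.7,0.1,0],[0,0,0]]
    - [[0.7,0.1,0],[0,0,0]]
    - [[0.5,0,0],[0,0,0]]

```text
clock: 4.15
tool_pos: [0.5707, 0.0748, 0.0107]
eef_rot: [0.998, 0.06, 0.0, -0.0]
contact_force: [-0.1, 0.3, 0.6]
opening: 0.347
finger_force: 0.2
```

```bash
cat > look.py <<'E'
from h import *
import sys
s=r.get_state();C=cal("wrist");im,d=r.snapshot("wrist")
if len(sys.argv)>1: save(sys.argv[1],im)
print(s["clock"],s["tool_pos"].round(4) if hasattr(s["tool_pos"],"round") else s["tool_pos"],"tcp tray mm",totray(s["tool_pos"])*1000,"F",np.round(s["contact_force"],1))
print("wrist",tinfind(im,C,.025))
T=cal("top");im,d=r.snapshot("top");print("top",tinfind(im,T,.025,60))
E
python3 look.py w2
```

```text
4.15 [0.5707 0.0748 0.0107] tcp tray mm [[11.51236393  3.22998244]] F [-0.1  0.3  0.6]
wrist [((292.4755859375, 239.7325439453125), (42.8, 9.2), array([58.4, 37.5]), 88.1)]
top [((359.9604187011719, 453.10394287109375), (-548.6, -33.7), array([120.8, 132.2]), 89.5), ((341.25994873046875, 349.16766357421875), (-297.5, -15.9), array([366.2, 127.3]), 1.8), ((369.17657470703125, 270.4811096191406), (-118.0, -105.4), array([12.8, 87. ]), 89.4), ((337.5, 251.5), (-63.6, -33.6), array([76. , 46.7]), 83.9), ((360.01287841796875, 263.1128234863281), (-97.5, -85.2), array([ 15.5, 127.6]), 89.9), ((376.0, 240.5), (-46.7, -130.9), array([34.5, 37.1]), 83.9)]
```

View pics/w2.png

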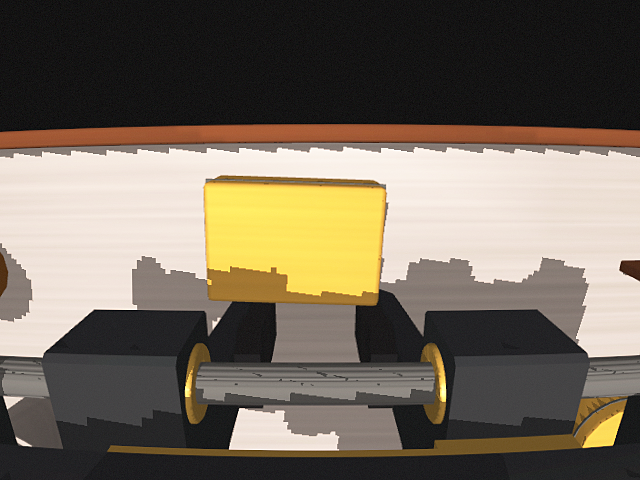

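The wrist view shows the tin at (295,240), almost square, riding on both fingertips, with about 12 mm left to the rail at row 145. I'll push on slowly.

>>> step_arm:
  increments:
    - [[0.2,0,0],[0,0,0]]
    - [[0.2,0.1,0],[0,0,0]]
    - [[0.2,0,0],[0,0,0]]
    - [[0.2,0,0],[0,0,0]]
    - [[0.2,0.1,0],[0,0,0]]
    - [[0.2,0,0],[0,0,0]]
    - [[0.1,0,0],[0,0,0]]
    - [[0.1,0,0],[0,0,0]]
    - [[0.1,0,0],[0,0,0]]
    - [[0,0,0],[0,0,0]]

```text
clock: 5.25
tool_pos: [0.5827, 0.0765, 0.0106]
eef_rot: [0.998, 0.061, -0.002, 0.0]
contact_force: [-4.9, 0.2, 3.8]
opening: 0.355
finger_force: 2.5
```

```bash
python3 look.py|head -2
```

```text
5.25 [0.5827 0.0765 0.0106] tcp tray mm [[23.58553788  3.42512238]] F [-4.9  0.2  3.8]
wrist [((291.682861328125, 239.7346954345703), (55.1, 9.8), array([58.5, 37.1]), 88.4)]
```

The tin is on the rail: 5 N contact, TCP where expected. Now I back off, lift, close the fingers and go round to the tin's +y end.

>>> step_arm:
  increments:
    - [[-0.5,-0.1,0],[0,0,0]]
    - [[-0.8,-0.1,0],[0,0,0]]
    - [[-0.7,-0.1,0.5],[0,0,0]]
    - [[0,0,1.5],[0,0,0]]
    - [[0,0,1.5],[0,0,0]]
    - [[0,0,1.5],[0,0,0]]
    - [[0,0,1.5],[0,0,0]]
    - [[0,0,0.5],[0,0,0]]
    - [[0,0,0],[0,0,0]]
    - [[0,0,0],[0,0,0]]

```text
clock: 6.35
tool_pos: [0.5646, 0.0735, 0.0806]
eef_rot: [0.998, 0.06, -0.0, 0.0]
contact_force: [-0.0, 0.5, -0.4]
opening: 0.348
finger_force: 0.0
```

>>> step_arm:
  increments:
    - [[0.3,1.5,0],[0,0,0]]
    - [[0.6,1.5,0],[0,0,0]]
    - [[0.8,1.5,0],[0,0,0]]
    - [[1,1.2,0],[0,0,0]]
    - [[1,0.9,0],[0,0,0]]
    - [[1,0.8,0],[0,0,0]]
    - [[0.8,0,0],[0,0,0]]
    - [[0,0,0],[0,0,0]]
    - [[0,0,0],[0,0,0]]
    - [[0,0,0],[0,0,0]]
  fingers: 0

```text
clock: 7.35
tool_pos: [0.6191, 0.1471, 0.0806]
eef_rot: [0.998, 0.06, -0.001, 0.0]
contact_force: [0.4, 0.1, 0.6]
opening: 0.003
finger_force: 0.0
```

```bash
python3 look.py w3|head -2
```

```text
7.35 [0.6191 0.1471 0.0806] tcp tray mm [[68.39586499 68.98088017]] F [0.4 0.1 0.6]
wrist []
```

View pics/w3.png

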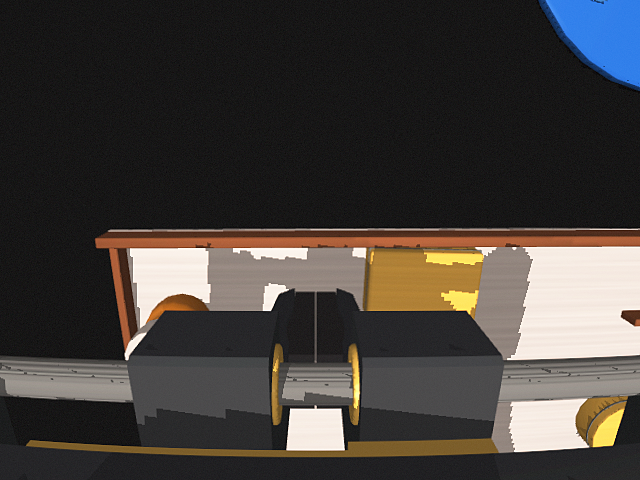

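The wrist view shows the tin at (425,280), flush against the rail, with the closed fingers left of its end (366). The TCP is 13 mm too far towards the rail, so I correct that and descend.

>>> step_arm:
  increments:
    - [[-0.7,-0.1,0],[0,0,0]]
    - [[-0.6,-0.1,0],[0,0,0]]
    - [[0,0,-1.2],[0,0,0]]
    - [[0,0,-1.2],[0,0,0]]
    - [[0,0,-1.2],[0,0,0]]
    - [[0,0,-1.2],[0,0,0]]
    - [[0,0,-1],[0,0,0]]
    - [[0,0,-0.7],[0,0,0]]
    - [[0,0,-0.5],[0,0,0]]
    - [[0,0,0],[0,0,0]]

```text
clock: 8.45
tool_pos: [0.6064, 0.1454, 0.01]
eef_rot: [0.998, 0.06, -0.0, 0.0]
contact_force: [-0.0, 0.5, 1.1]
opening: 0.005
finger_force: 0.0
```

```bash
python3 look.py|head -1
python3 - <<'E'
from h import *
im=cv2.imread("pics/w3.png")
E
```

```text
8.45 [0.6064 0.1454 0.01  ] tcp tray mm [[55.5842739 68.9438371]] F [-0.   0.5  1.1]
```

>>> step_arm:
  increments:
    - [[0.1,-0.8,0],[0,0,0]]
    - [[0.1,-0.8,0],[0,0,0]]
    - [[0.1,-0.8,0],[0,0,0]]
    - [[0.1,-0.8,0],[0,0,0]]
    - [[0.1,-0.8,0],[0,0,0]]
    - [[0.1,-0.8,0],[0,0,0]]
    - [[0.1,-0.8,0],[0,0,0]]
    - [[0.1,-0.8,0],[0,0,0]]
    - [[0.1,-0.8,0],[0,0,0]]
    - [[0.1,-0.6,0],[0,0,0]]

```text
clock: 9.55
tool_pos: [0.6168, 0.0665, 0.0107]
eef_rot: [0.998, 0.06, -0.0, 0.0]
contact_force: [-0.5, 1.0, 1.6]
opening: 0.003
finger_force: 0.7
```

```bash
python3 look.py w4|head -2
```

```text
9.55 [0.6168 0.0665 0.0107] tcp tray mm [[ 56.19054751 -10.69250988]] F [-0.5  1.   1.6]
wrist []
```

View pics/w4.png

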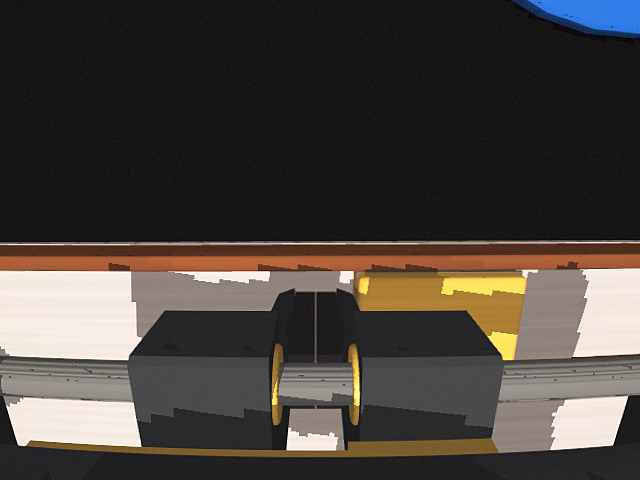

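The tin at (440,315) is still flush with the rail and in contact with the finger. About 87 mm remain, so I continue and then slow down.

>>> step_arm:
  increments:
    - [[0.1,-0.8,0],[0,0,0]]
    - [[0.1,-0.8,0],[0,0,0]]
    - [[0.1,-0.8,0],[0,0,0]]
    - [[0.1,-0.8,0],[0,0,0]]
    - [[0.1,-0.8,0],[0,0,0]]
    - [[0.1,-0.8,0],[0,0,0]]
    - [[0.1,-0.8,0],[0,0,0]]
    - [[0.1,-0.8,0],[0,0,0]]
    - [[0.1,-0.6,0],[0,0,0]]
    - [[0,-0.4,0],[0,0,0]]

```text
clock: 10.65
tool_pos: [0.6259, -0.0073, 0.0107]
eef_rot: [0.998, 0.06, 0.0, 0.0]
contact_force: [0.2, -0.0, -0.3]
opening: 0.006
finger_force: 0.2
```

>>> step_arm:
  increments:
    - [[0,-0.2,0],[0,0,0]]
    - [[0,-0.2,0],[0,0,0]]
    - [[0,-0.2,0],[0,0,0]]
    - [[0,-0.2,0],[0,0,0]]
    - [[0,-0.1,0],[0,0,0]]
    - [[0,-0.1,0],[0,0,0]]
    - [[0,-0.1,0],[0,0,0]]
    - [[0,-0.1,0],[0,0,0]]
    - [[0,-0.1,0],[0,0,0]]
    - [[0,0,0],[0,0,0]]

```text
clock: 11.65
tool_pos: [0.6258, -0.0198, 0.0108]
eef_rot: [0.998, 0.06, 0.0, 0.0]
contact_force: [0.8, 0.3, 0.6]
opening: 0.006
finger_force: 0.0
```

```bash
python3 look.py w5|head -1
```

```text
11.65 [ 0.6258 -0.0198  0.0108] tcp tray mm [[ 54.5249928  -97.40394531]] F [0.8 0.3 0.6]
```

View pics/w5.png

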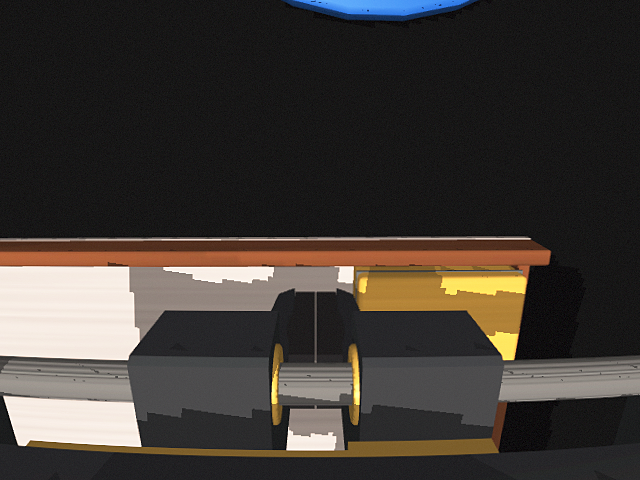

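The tin at (440,315) is at the end wall or nearly so, but there's no wall force yet. I'll push on gently until it registers.

>>> step_arm:
  increments:
    - [[0,-0.1,0],[0,0,0]]
    - [[0,-0.1,0],[0,0,0]]
    - [[0,-0.1,0],[0,0,0]]
    - [[0,-0.1,0],[0,0,0]]
    - [[0,0,0],[0,0,0]]
    - [[0,0,0],[0,0,0]]
    - [[0,0,0],[0,0,0]]
    - [[0,0,0],[0,0,0]]
    - [[0,0,0],[0,0,0]]
    - [[0,0,0],[0,0,0]]

```text
clock: 12.75
tool_pos: [0.6257, -0.0205, 0.0108]
eef_rot: [0.998, 0.061, 0.0, -0.002]
contact_force: [-0.4, 6.7, 1.1]
opening: 0.005
finger_force: 3.1
```

The force is 6.7 N after only 0.7 mm of motion, so the tin is home against the end wall. Retreating along +y, then up.

>>> step_arm:
  increments:
    - [[0,0.3,0],[0,0,0]]
    - [[0,0.6,0],[0,0,0]]
    - [[0,1,0],[0,0,0]]
    - [[-0.2,1.2,0],[0,0,0]]
    - [[-0.2,0,1.5],[0,0,0]]
    - [[0,0,3],[0,0,0]]
    - [[0,0,3],[0,0,0]]
    - [[0,0,3],[0,0,0]]
    - [[-0.5,0,3],[0,0,0]]
    - [[-1,0,3],[0,0,0]]

```text
clock: 13.75
tool_pos: [0.6069, 0.0073, 0.1781]
eef_rot: [0.998, 0.06, 0.001, 0.0]
contact_force: [-0.7, -0.3, -0.8]
opening: 0.004
finger_force: 0.0
```

>>> step_arm:
  increments:
    - [[-2,0,0],[0,0,0]]
    - [[-2,0,0],[0,0,0]]
    - [[-2,0,0],[0,0,0]]
    - [[-2,0,0],[0,0,0]]
    - [[-2,0,0],[0,0,0]]
    - [[-2,0,0],[0,0,0]]
    - [[-1,0,0],[0,0,0]]
    - [[0,0,0],[0,0,0]]
    - [[0,0,0],[0,0,0]]
    - [[0,0,0],[0,0,0]]

```text
clock: 14.75
tool_pos: [0.4781, 0.0076, 0.176]
eef_rot: [0.998, 0.06, 0.001, 0.0]
contact_force: [0.3, -1.1, 0.3]
opening: 0.007
finger_force: 0.0
```

```bash
python3 look.py w6
```

```text
14.75 [0.4781 0.0076 0.176 ] tcp tray mm [[-88.62464653 -52.13569553]] F [ 0.3 -1.1  0.3]
wrist [((422.5, 169.0), (-49.6, -130.6), array([41.4, 41.5]), 11.6), ((448.9632568359375, 23.486745834350586), (48.5, -143.7), array([31.8, 57.7]), 0.3)]
top [((406.7435302734375, 425.8970947265625), (-497.7, -152.4), array([ 28.2, 136.6]), 0.1), ((376.1369323730469, 403.4646301269531), (-436.5, -85.2), array([20.2, 91.2]), 86.7), ((364.64666748046875, 403.2298889160156), (-432.8, -57.9), array([21.6, 97.2]), 87.8), ((412.2723083496094, 395.38311767578125), (-427.5, -174.3), array([149.7,  88.1]), 89.6), ((449.8448181152344, 387.41424560546875), (-419.4, -266.9), array([ 24.3, 117.3]), 85.6), ((358.7896728515625, 355.0013427734375), (-317.6, -56.8), array([122.9,  23.4]), 1.1), ((406.076904296875, 351.8846435546875), (-323.4, -171.9), array([122.9, 150. ]), 4.4), ((370.5769348144531, 355.3846435546875), (-321.7, -85.0), array([131.3,  19.4]), 4.8), ((456.6126708984375, 365.48260498046875), (-369.2, -290.0), array([219.9,  32.7]), 1.7), ((442.26031494140625, 340.4325256347656), (-305.9, -262.6), array([95.4, 21.6]), 7.6), ((393.9811096191406, 308.5660095214844), (-216.6, -155.1), array([131.9,  84.6]), 67.9), ((376.2134094238281, 199.4207305908203), (55.0, -143.7), array([41. , 57.2]), 0.3)]
```

View pics/w6.png

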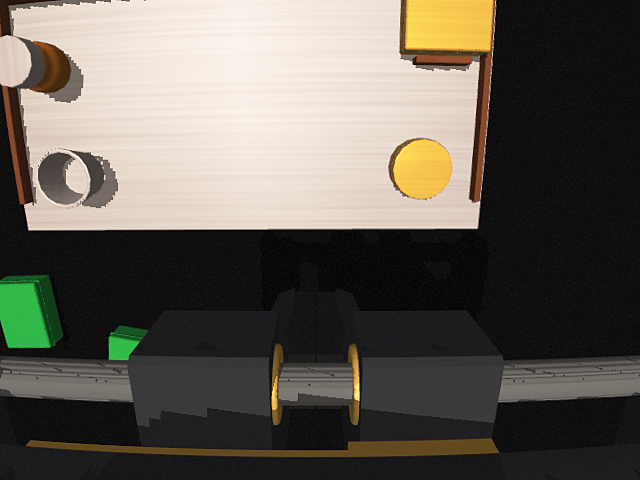

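The final view shows the tin in the pocket behind the divider, at (449,25). The top camera puts it at tray (55, -144) mm, 0.3° off square. The jar, cup and round tin haven't moved and the hand is clear, so I'm handing it in.

```bash
python3 -c "
from plant import r
print(r.finish_job())"
```

```text
the job is handed in; nothing more can be done
None
```

The brass spice tin is home in the corner pocket, against both the rail and the end wall (measured about 1 mm from nominal and 0.3° off square); the hand is clear, nothing else on the tray appears moved, and I handed the job in at about 15 s, with no verdict returned.

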